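Square a liquid cell into its locating corner and shut the keeper

TASK

Push the liquid cell along the worktop with the fingertips, without lifting it or tipping it, into the aluminium locating corner, so that one long side lies flush against the rail and one end flush against the end stop. Then swing the red keeper round with a fingertip until it is fully shut behind the cell. Leave the other things on the worktop where they are.

Things in the scene. Friction and masses are not known exactly. Their poses are not given: they have to be found in the camera images.
- cell: Liquid cell: two bright metal plates with brass nuts and two short ports on top, loose, 60 x 38 mm, solid to push against from the worktop up to 18 mm, 30 mm high over the nuts, about 0.16 kg. Origin: centre of its underside; x along its 60 mm length, y along its width, z up. Starts 17 to 35 cm to the right of the corner, on the robot's side of the rail's line, within 0.7 rad of its direction.
- fence: Locating corner: aluminium L fixed to the worktop, 18 mm high, open towards the robot and to the right. Origin: inner corner, at worktop height. Rail: inner face in the plane x = 0, from the corner along -y to a rounded end at y = -83 mm; 12 mm thick (x 0 to 12 mm); behind it a 5 mm high flange with screws, out to x = 41 mm. The cell belongs at x < 0, y < 0.
- stop_tip (a point): free end of the fence's end stop, on its inner face, at worktop height. The end stop runs from the inner corner 34 mm along fence -x to this point, inner face in the fence plane y = 0, 12 mm thick (y 0 to 12 mm), 18 mm high.
- home (a point): where the cell's origin lies when it is fully home, its 60 mm length along the fence's y: at x = -19 mm, y = -30 mm of the fence.
- keeper (a joint): Angle of the red keeper arm about its vertical pivot, from its mechanical stop. 0 = fully shut: the arm points along fence -x, across the open end of the corner, 5 mm beyond the seated cell. It grows counter-clockwise from above as it opens: 1.57 points along fence -y; it starts at 1.75 to 2.05, leaning back behind the line of the rail (limit 2.2). It stays where left; about 1 N at the pin moves it.
- keeper_pivot (a point): pivot of the keeper, at worktop height, on the rail's free end (x = 6 mm, y = -71 mm of the fence). The arm is 12 mm wide, 56 mm long from the pivot, solid from 3 to 24 mm above the worktop between 16 and 52 mm from the pivot.
- keeper_pin (a point): top centre of the keeper's black finger pin (10 mm in diameter, standing 8 to 40 mm above the worktop), 51 mm from the pivot
- blue_vial: bystander: clear vial with blue cap, 25 mm wide, 50 mm high; origin at centre of underside
- black_vial: bystander: clear vial with black cap, 25 mm wide, 50 mm high; origin at centre of underside
- pot: bystander: white pot with blue lid, 57 mm wide, 69 mm high; origin at centre of underside
- jar: bystander: brown powder jar with black lid, 62 mm wide, 94 mm high; origin at centre of underside
- die: bystander: steel pellet die sleeve, 56 mm wide, 44 mm high; origin at centre of underside
- mount: bystander: black square cell mount with a window and four studs, 50 x 50 x 13 mm; origin at centre of underside
- tweezers: bystander: steel tweezers lying flat, 124 mm long, 10 mm high; origin at centre of underside
Mind the look-alikes: they are no part of the job. What is shaped like the cell but brown is not meant.

How it is judged:
On the way:
1. the cell is flush in the corner while the keeper is still open (x of cell in the frame of fence between -0.022 and -0.015 m and y of cell in the frame of fence between -0.033 and -0.026 m and angle between the x axis of cell and the y axis of fence, either way round below 0.06 rad and height (world z) of cell below 0.004 m and angle between cell's own z axis and vertical below 0.05 rad and value of joint keeper above 1 rad), for 0.2 s.
At the end, for the whole second after the job is handed in: The cell lies flat in the corner, its origin within 3 mm of home (fence x = -19 mm, y = -30 mm: gaps to rail and end stop of at most 3 mm) and its length within 0.06 rad of the rail, at rest; the keeper is within 0.15 rad of fully shut (x of cell in the frame of fence between -0.022 and -0.015 m and y of cell in the frame of fence between -0.033 and -0.026 m and angle between the x axis of cell and the y axis of fence, either way round below 0.06 rad and height (world z) of cell below 0.004 m and angle between cell's own z axis and vertical below 0.05 rad and value of joint keeper below 0.15 rad and linear speed of cell below 0.01 m/s); the robot touches nothing.
It fails at once if the cell is lifted off the worktop by 8 mm or more (height (world z) of cell above 0.008 m).
It fails at once if the cell is tipped by more than 0.25 rad (angle between cell's own z axis and vertical above 0.25 rad).
It fails at once if another listed thing (vials, pot, jar, die, mount, tweezers) is moved by over 15 mm (distance of any of blue_vial, black_vial, pot, jar, die, mount, tweezers from where it was at the start of the episode above 0.015 m).
It also fails if it takes over 64 s, if anything falls off the work surface, if the arm or the gripper's body presses on something with over 40 N, if the wrist force passes 120 N, or if a joint passes its speed limit or range.

ROBOT

A 6-joint arm with a two-finger parallel gripper is mounted at the origin on a cart in front of the work surface, level with it; the furniture and walls round the work are solid. World frame = base frame: x ahead of the robot, y to its left, z up, the work surface at z = 0. Lengths are in m, angles in rad, forces in N, time in s.
With the tool pointing down it reaches from about 0.4 to 0.925 m from the base axis. Payload 12.5 kg.
Tool frame: the origin (TCP) lies at the very end of the fingers, on their centre line; the grasp point (between the pads) lies 19 mm behind it; x points along the fingers, z is the direction in which the jaws open and shut, and the axes are right-handed (so a half turn about x gives the same grasp; the last joint's range is limited). The gripper opens to 95 mm and grips with 3 to 60 N. Pads are 20 mm wide; open, the fingers measure 119 mm over their backs; the gripper's body (75 mm by 180 mm) begins 59 mm behind the grasp point.
Start: joints at [-1.302, 0.491, 1.559, -0, 1.092, -0.106], TCP at [0.229, -0.582, 0.215] pointing down, gripper open.
Joint ranges: [-3.1, 3.1], [-0.84, 2.19], [0.05, 2.79], [-1.13, 4.28], [0.06, 2.93], [-2.69, 2.69]. Speed limits (rad/s): [2.22, 2.22, 2.79, 3.14, 3.14, 3.14].

INTERFACE

Orientations are given as [roll, pitch, yaw] about the fixed x, y, z axes, in that order (R = Rz(yaw) Ry(pitch) Rx(roll)).
In Python, from plant import get_state, snapshot, get_calibration, close_job gives the robot as it stands. The module is installed in compiled form; this text tells all that it offers.
- The arm moves only by the tool play_rows, never from a script. Its argument "steps" is a list that holds one entry, the list of rows, each a list of 7 numbers: the turn, a rotation vector about the tool's x, y, z in degrees, then the shift along the tool's x, y, z in mm, then the gripper command: -1 is shut, 1 is fully open, values between are in proportion. A call has exactly 8 rows; each row is the pose to reach, as a shift and turn from the pose commanded when the call began, along the tool's axes at that moment; what a row does not reach only later rows make up. A row lasts 1/10 s, in which the tool goes at most 50 mm and 8.59 degrees, less where a joint would pass 70% of its speed; a pose out of reach is approached as far as the arm can. A call with a gripper value outside its range is refused whole. The fingers move at their own pace and stop on an object; "squeeze" is the grip in N (left out, the last holds). Time passes only in rows, so rows that repeat a pose let the fingers close, or fill a call up. It gives the time, the measured TCP pose, the force and the opening at its end, in the units of the state.
- get_state(): the state, without advancing time (a new reading comes with each control period).
- snapshot(name): name is "side" or "top" or "wrist"; returns the picture (384x512x3 uint8, blue, green, red); there is no depth.
- get_calibration(name): a dict with "K" (3x3 intrinsics, pixels), "dist_coeffs" ([k1, k2, p1, p2, k3] as OpenCV has them; the pictures are not rectified), "rvec" (rotation vector, rad) and "tvec" (3), from world to camera coordinates, as OpenCV has them; the wrist camera has in their place "T_tool_cam" (4x4, takes a point from camera to tool coordinates, whose origin is the TCP and whose axes are the tool frame's). Camera axes: x right, y down, z forward; pixel columns grow to the right and rows downward; lengths in m; the calibration is good to about 2 mm. A picture is of the moment at which its call begins: read the wrist's pose just before it. get_calibration takes no time and is no camera call.
- close_job(): hands the job in, once; it reports no verdict.
The state is a dict: "t": time; "qpos": joint angles; "joint_vel": joint speeds; "effort": joint torques, N m; "tcp_pos": TCP position; "tcp_rot": TCP orientation; "force": force on the tool from outside, world axes, zero at the start; "moment": the same for the moment, N m; "opening": finger opening in m.
Only numpy, scipy, OpenCV 4.12 (cv2) and the standard library are available. Lean on these libraries where they do the work, as an engineer would, in place of code of your own. Each camera call takes 0.05 s, during which the arm holds its last target. There are 200 camera calls.

## Working session

There is one attempt and no reset: what is moved stays moved. The work goes in short steps, Python scripts to look and compute and a tool call to move; the robot and the scene stay as the last step left them, time stands still between calls to the robot, and variables do not carry over. Pictures are saved under pics/ and viewed, about 8 in all and at most 12, crops included, and the job is handed in when it is done.

Besides the shell and the picture viewer there is one more tool, called after ">>>" by a JSON object that holds its "name" and its "arguments". play_rows: Moves the arm, as the interface text tells. Its arguments: {"type":"object","properties":{"steps":{"type":"array"},"squeeze":{"type":"number"}},"required":["steps"]}

```bash
mkdir -p pics; cat > h.py <<'E'
import numpy as np, cv2
from plant import *
from scipy.spatial.transform import Rotation as R
def cal(n):
    c=get_calibration(n);K=np.array(c['K']);d=np.array(c['dist_coeffs'],float)
    if n=='wrist':
        s=get_state();T=np.eye(4);T[:3,:3]=R.from_euler('xyz',s['tcp_rot']).as_matrix();T[:3,3]=s['tcp_pos']
        W=T@np.array(c['T_tool_cam'])
    else:
        W=np.eye(4);Rm=cv2.Rodrigues(np.array(c['rvec'],float))[0];W[:3,:3]=Rm.T;W[:3,3]=-Rm.T@np.array(c['tvec']).ravel()
    return K,d,W
def ray(c,px,z):
    K,d,W=c;p=cv2.undistortPoints(np.array(px,float).reshape(-1,1,2),K,d)[:,0]
    v=np.c_[p,np.ones(len(p))]@W[:3,:3].T;o=W[:3,3]
    return o+v*((z-o[2])/v[:,2])[:,None]
def proj(c,P):
    K,d,W=c;M=np.linalg.inv(W)
    return cv2.projectPoints(np.array(P,float).reshape(-1,1,3),cv2.Rodrigues(M[:3,:3])[0],M[:3,3],K,d)[0][:,0]
E
python3 - <<'E'
from h import *
s=get_state();print({k:np.round(v,3) for k,v in s.items()})
ims=[]
for n in['top','side']:
    im=snapshot(n);cv2.imwrite(f'pics/{n}0.png',im);c=cal(n);print(n,c[2].round(3).tolist(),c[0].round(1).tolist())
print(get_calibration('wrist')['T_tool_cam'])
im=cv2.imread('pics/top0.png');cv2.imwrite('pics/top0b.png',cv2.resize(im,(800,600),interpolation=cv2.INTER_CUBIC))
E
```

```text
{'t': np.float64(0.0), 'qpos': array([-1.302,  0.492,  1.559,  0.   ,  1.092, -0.106]), 'joint_vel': array([-0.001, -0.001, -0.001,  0.002,  0.001, -0.   ]), 'effort': array([-4.0000e-03, -6.1266e+01, -2.5819e+01,  6.9000e-02,  4.8000e-02,
       -0.0000e+00]), 'tcp_pos': array([ 0.229, -0.581,  0.214]), 'tcp_rot': array([3.034, 1.57 , 1.838]), 'force': array([ 0.169, -0.401,  0.356]), 'moment': array([ 0.038, -0.032,  0.006]), 'opening': np.float64(0.095)}
top [[0.01, -0.978, 0.208, 0.215], [-1.0, -0.009, 0.005, -0.086], [-0.003, -0.208, -0.978, 1.296], [0.0, 0.0, 0.0, 1.0]] [[484.5, 0.0, 260.5], [0.0, 484.5, 189.0], [0.0, 0.0, 1.0]]
side [[-0.908, -0.216, 0.359, 0.093], [-0.419, 0.5, -0.758, 0.705], [-0.016, -0.839, -0.544, 0.641], [0.0, 0.0, 0.0, 1.0]] [[405.8, 0.0, 258.1], [0.0, 405.8, 192.3], [0.0, 0.0, 1.0]]
[[-1.46192841e-04 -2.92290902e-01  9.56329445e-01 -1.70638217e-01]
 [ 3.03579295e-04 -9.56329424e-01 -2.92290849e-01  8.21221096e-02]
 [ 9.99999943e-01  2.47590989e-04  2.28541981e-04 -9.12035268e-04]
 [ 0.00000000e+00  0.00000000e+00  0.00000000e+00  1.00000000e+00]]
```

View pics/top0b.png

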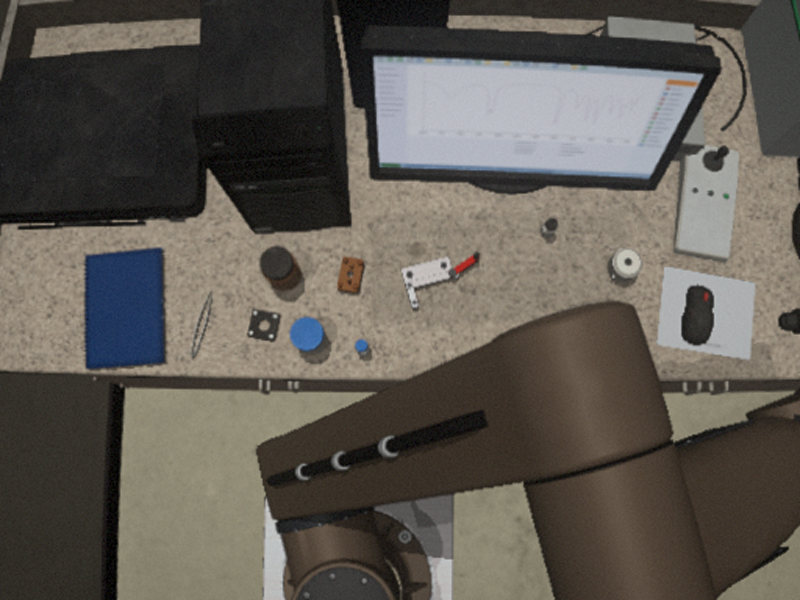

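View pics/side0.png

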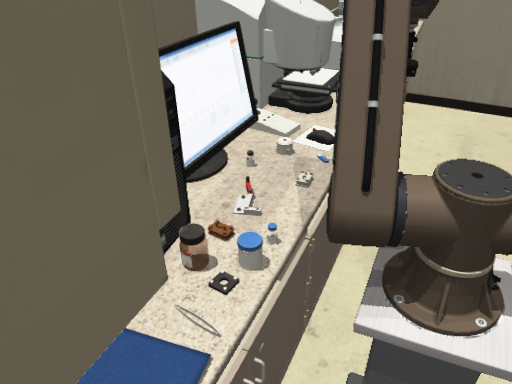

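The top picture shows the fence with its inner corner near scaled pixel (412,285), the rail running right to (450,268) and the red keeper at (465,265). The arm hides the cell there. The side picture shows the bright cell at (304,178).

Candidates for the cell in the side picture:
- Brown look-alike at (221,230): rejected, brown.
- Bright two-plate part at (304,178): the cell.
- Mount at (223,283): black and square, rejected.
- Die at (285,146): round, rejected.

Next is a close crop and positions.

```bash
python3 - <<'E'
from h import *
t=cal('top');s=cal('side')
k=512/800
P={'corner':(412,285,.018),'railend':(450,262,.018),'kpin':(477,257,.04),'brown':(350,275,.02),'die':(626,262,.044),'blackv':(549,227,.05),'bluev':(361,346,.05),'pot':(307,334,.069),'monbase':(510,188,0),'monL':(375,180,.1),'edge':(450,378,0),'stoptip':(412,306,.018)}
for n,(u,v,z) in P.items(): print(n,ray(t,[(u*k,v*k)],z)[0].round(3))
for n,(u,v,z) in {'cell':(304,179,.02),'corner':(239,210,.018),'kpin':(248,178,.04),'die':(285,142,.044),'tw?blue':(323,158,0)}.items(): print(n,ray(s,[(u,v)],z)[0].round(3))
a=cv2.imread('pics/side0.png')[120:230,210:340]
b=cv2.imread('pics/top0.png')[130:240,200:330]
cv2.imwrite('pics/c0.png',np.hstack([cv2.resize(x,None,fx=3,fy=3,interpolation=cv2.INTER_CUBIC) for x in(a,b)]))
E
```

```text
corner [ 0.505 -0.089  0.018]
railend [ 0.547 -0.154  0.018]
kpin [ 0.55 -0.2   0.04]
brown [0.521 0.019 0.02 ]
die [ 0.544 -0.46   0.044]
blackv [ 0.603 -0.325  0.05 ]
bluev [ 0.393 -0.005  0.05 ]
pot [0.409 0.084 0.069]
monbase [ 0.692 -0.265  0.   ]
monL [ 0.666 -0.025  0.1  ]
edge [ 0.346 -0.155  0.   ]
stoptip [ 0.468 -0.089  0.018]
cell [ 0.409 -0.279  0.02 ]
corner [ 0.515 -0.064  0.018]
kpin [ 0.548 -0.189  0.04 ]
die [ 0.534 -0.442  0.044]
tw?blue [ 0.405 -0.464  0.   ]
```

View pics/c0.png

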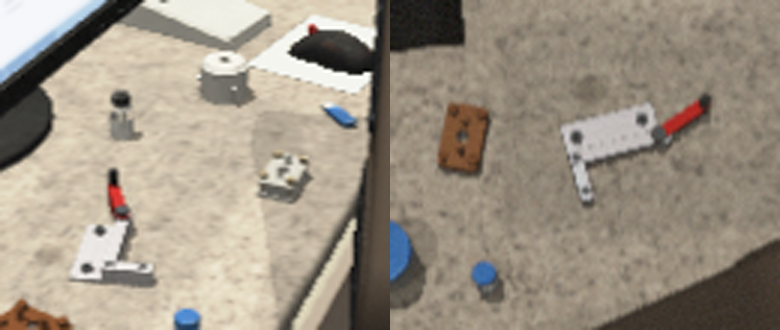

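The crop confirms the cell: bright plates with brass nuts, at side pixel (304,178), about world (0.41,-0.28). The fence corner is near (0.505,-0.085), rotated about 0.25 rad. I'll now work out a view pose for the wrist camera.

```bash
cat >> h.py <<'E'
def goto(p,zdir,show=True):
    """rotvec deg + shift mm in tool axes to bring TCP to p, pointing down, jaw axis at world yaw zdir (or the half turn)"""
    s=get_state();Rm=R.from_euler('xyz',s['tcp_rot']).as_matrix()
    best=None
    for a in(zdir,zdir+np.pi):
        z=np.array([np.cos(a),np.sin(a),0]);x=np.array([0,0,-1.]);G=np.c_[x,np.cross(z,x),z]
        r=R.from_matrix(Rm.T@G).as_rotvec(degrees=True)
        if best is None or np.linalg.norm(r)<np.linalg.norm(best):best=r
    sh=Rm.T@(np.array(p)-s['tcp_pos'])*1000
    if show:print('row',best.round(1),sh.round(1))
    return best,sh
E
python3 - <<'E'
from h import *
s=get_state();print(R.from_euler('xyz',s['tcp_rot']).as_matrix().round(3));c=cal('wrist');print(c[0],c[2].round(3))
goto((.45,-.21,.30),1.57+.25);goto((.45,-.21,.30),.25)
E
```

```text
[[-0.     0.931  0.366]
 [ 0.001  0.366 -0.931]
 [-1.     0.    -0.001]]
[[316.57593643   0.         253.59531902]
 [  0.         316.57593643 193.39323093]
 [  0.           0.           1.        ]] [[ 0.366 -0.89  -0.272  0.305]
 [-0.93  -0.351 -0.106 -0.551]
 [-0.001  0.292 -0.956  0.385]
 [ 0.     0.     0.     1.   ]]
row [ 7.2 -0.1 -0. ] [ -85.6  341.8 -264.7]
row [-82.8  -0.   -0. ] [ -85.6  341.8 -264.7]
```

>>> {"name": "play_rows", "arguments": {"steps": [[[7.2,0,0,-20,80,-60,-1],[7.2,0,0,-20,120,-90,-1],[7.2,0,0,-20,160,-120,-1],[7.2,0,0,-20,210,-160,-1],[7.2,0,0,-20,260,-200,-1],[7.2,0,0,0,300,-235,-1],[7.2,0,0,0,340,-270,-1],[7.2,0,0,0,340,-270,-1]]]}}

```text
t: 0.9
tcp_pos: [0.4295, -0.2361, 0.2176]
tcp_rot: [-2.034, 1.571, 2.927]
force: [0.5, -0.3, -0.3]
opening: 0.0362
```

>>> {"name": "play_rows", "arguments": {"steps": [[[0,0,0,0,0,0,-1],[0,0,0,0,0,0,-1],[0,0,0,0,0,0,-1],[0,0,0,0,0,0,-1],[0,0,0,0,0,0,-1],[0,0,0,0,0,0,-1],[0,0,0,0,0,0,-1],[0,0,0,0,0,0,-1]]]}}

```text
t: 1.7
tcp_pos: [0.4289, -0.2382, 0.2179]
tcp_rot: [0.435, 1.571, -0.887]
force: [-0.1, 0.1, -0.0]
opening: 0.0004
```

```bash
python3 - <<'E'
from h import *
s=get_state();print(s['t'],s['tcp_pos'].round(4),s['opening'])
c=cal('wrist');np.savez('pics/w1.npz',K=c[0],d=c[1],W=c[2])
im=snapshot('wrist');cv2.imwrite('pics/w1.png',im);cv2.imwrite('pics/w1b.png',cv2.resize(im,(800,600),interpolation=cv2.INTER_CUBIC))
E
```

```text
1.7 [ 0.4289 -0.2382  0.2179] 0.00037783240918513666
```

View pics/w1b.png

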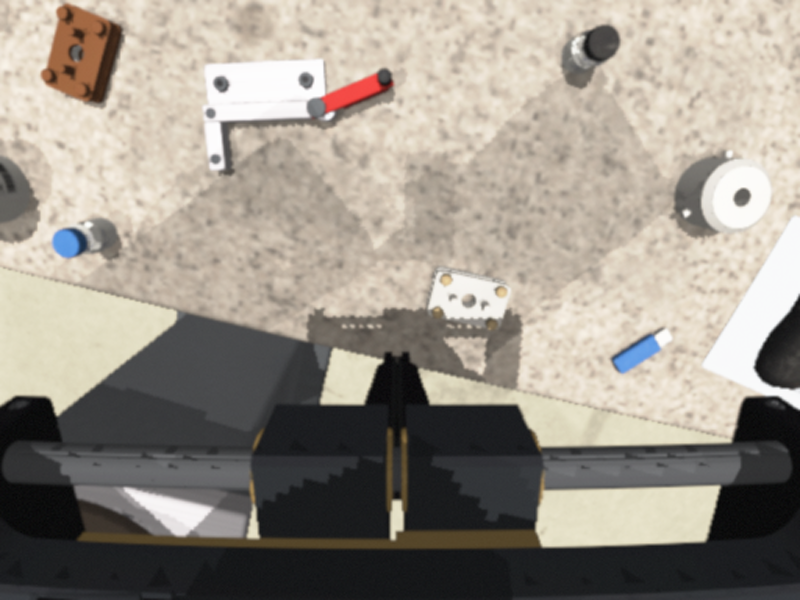

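The view shows the fence with its corner near (222,122), the keeper pivot at (316,107) with its pin at (385,76), and the cell at (468,297). The die is at (735,195), the blue vial at (80,240) and the blue-white stick at (640,350) is unlisted. I'll enlarge fence and cell for edge points.

```bash
python3 - <<'E'
import cv2,numpy as np
im=cv2.imread('pics/w1.png')
a=cv2.resize(im[34:114,125:255],None,fx=6,fy=6,interpolation=cv2.INTER_CUBIC)
cv2.imwrite('pics/w1f.png',a)
g=im.min(2).astype(int);sat=im.max(2).astype(int)-g
m=((g>135)&(sat<28)).astype(np.uint8)
sub=np.zeros_like(m);sub[165:215,265:335]=m[165:215,265:335]
sub=cv2.morphologyEx(sub,cv2.MORPH_OPEN,np.ones((2,2),np.uint8))
sub=cv2.morphologyEx(sub,cv2.MORPH_CLOSE,np.ones((7,7),np.uint8))
c=max(cv2.findContours(sub,0,2)[0],key=cv2.contourArea);print(cv2.minAreaRect(c),cv2.boxPoints(cv2.minAreaRect(c)))
b=cv2.resize(im[160:220,265:335],None,fx=8,fy=8,interpolation=cv2.INTER_CUBIC)
b=cv2.copyMakeBorder(b,0,0,0,220,cv2.BORDER_CONSTANT)
cv2.imwrite('pics/w1fc.png',cv2.resize(np.vstack([a,b])[:, :],(600,740)) if 0 else np.hstack([cv2.resize(a,(520,320)),cv2.resize(b[:480,:560],(280,240)) if 0 else np.zeros((320,1,3),np.uint8)]))
E
```

```text
((301.5, 188.0), (44.0, 67.0), 90.0) [[268. 166.]
 [335. 166.]
 [335. 210.]
 [268. 210.]]
```

View pics/w1f.png

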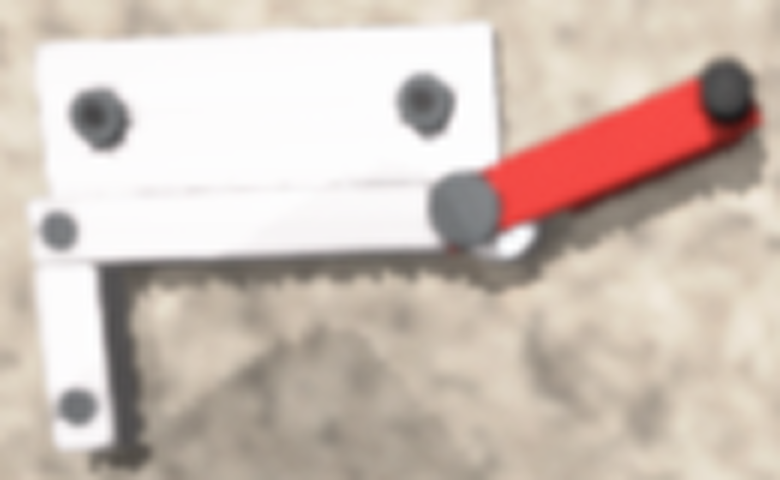

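```bash
python3 - <<'E'
from h import *
z=np.load('pics/w1.npz');c=(z['K'],z['d'],z['W'])
f=lambda L:np.array(L)/6+[125,34]-.4
A=ray(c,f([(98,264),(430,249),(112,443)]),.018)[:,:2];print(A.round(4))
d=A[0]-A[1];print('yaw rail',np.arctan2(-d[0],d[1]),'stop',np.arctan2(*(A[0]-A[2])[::-1]),'stop len',np.linalg.norm(A[0]-A[2]))
print('pivot',ray(c,f([(464,208)]),.026).round(4),'pin',ray(c,f([(727,90)]),.04).round(4))
im=cv2.imread('pics/w1.png');g=im.min(2).astype(int);
m=((g>175)).astype(np.uint8);sub=np.zeros_like(m);sub[165:215,268:332]=m[165:215,268:332]
sub=cv2.morphologyEx(sub,cv2.MORPH_CLOSE,np.ones((5,5),np.uint8));sub=cv2.morphologyEx(sub,cv2.MORPH_OPEN,np.ones((4,4),np.uint8))
q=max(cv2.findContours(sub,0,2)[0],key=cv2.contourArea);b=cv2.boxPoints(cv2.minAreaRect(q));print(b,cv2.contourArea(q))
P=ray(c,b,.018)[:,:2];print(P.round(4),P.mean(0),np.linalg.norm(np.diff(P,axis=0),axis=1))
v=cv2.resize(im[160:220,265:335],None,fx=9,fy=9,interpolation=cv2.INTER_CUBIC)
cv2.polylines(v,[((b-[265,160]+.5)*9).astype(int)],True,(0,0,255),1);cv2.imwrite('pics/w1c.png',v)
E
```

```text
[[ 0.4988 -0.0896]
 [ 0.5159 -0.1497]
 [ 0.4671 -0.0975]]
yaw rail 0.2780802861962463 stop 0.24394692410351845 stop len 0.03265244844177564
pivot [[ 0.5242 -0.1557  0.026 ]] pin [[ 0.5532 -0.1976  0.04  ]]
[[269. 167.]
 [332. 167.]
 [332. 204.]
 [269. 204.]] 1602.5
[[ 0.435  -0.2549]
 [ 0.4537 -0.3282]
 [ 0.4091 -0.343 ]
 [ 0.3899 -0.2671]] [ 0.42194502 -0.29829979] [0.07561082 0.04698467 0.07832258]
```

View pics/w1c.png

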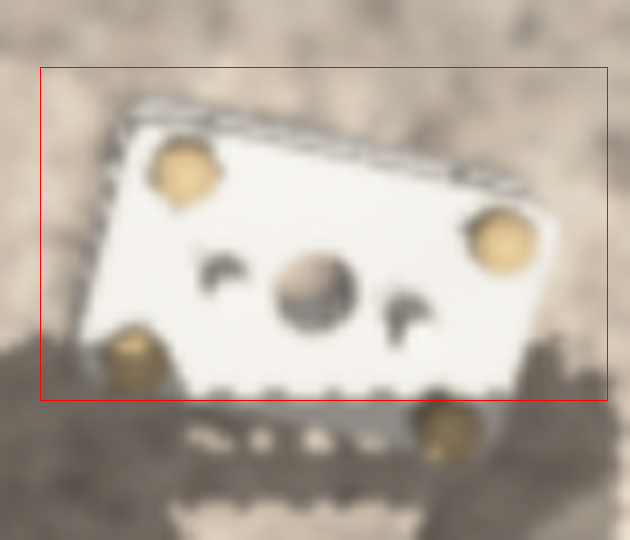

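```bash
cat >> h.py <<'E'
a=.275;F0=np.array([.4988,-.0896])
def f2w(x,y):return F0+np.array([np.cos(a)*x-np.sin(a)*y,np.sin(a)*x+np.cos(a)*y])/1000
def w2f(p):
    d=(np.array(p)[:2]-F0)*1000;return np.array([np.cos(a)*d[0]+np.sin(a)*d[1],-np.sin(a)*d[0]+np.cos(a)*d[1]])
E
python3 - <<'E'
from h import *
z=np.load('pics/w1.npz');c=(z['K'],z['d'],z['W'])
f=lambda L:np.array(L)/9+[265,160]-.45
N=ray(c,f([(185,172),(503,242),(448,428),(134,358)]),.025)[:,:2];C=ray(c,f([(130,120),(548,205),(503,455),(76,375)]),.018)[:,:2]
for P in(N,C):
    e=P[1]-P[0]+P[2]-P[3];print(P.mean(0),w2f(P.mean(0)),'yaw of end axis rel fence -y',np.arctan2(e[1],e[0])+np.pi/2-a,np.linalg.norm(e)/2,np.linalg.norm(P[3]-P[0]))
print(f2w(6,-71),w2f((.5532,-.1976)), w2f((.603,-.325)),w2f((.393,-.005)))
E
```

```text
[ 0.41476941 -0.2985226 ] [-137.60544971 -178.25412392] yaw of end axis rel fence -y -0.2509049035462222 0.04386219810088964 0.026462655514581806
[ 0.4142963  -0.29929999] [-138.27188213 -178.87383274] yaw of end axis rel fence -y -0.224817685615036 0.05932111031316343 0.03644123661327103
[ 0.52385438 -0.15630291] [  23.02886156 -118.71407471] [  36.36255663 -254.85008235] [-78.85171504 110.15083765]
```

```bash
python3 - <<'E'
from h import *
print(R.from_euler('xyz',get_state()['tcp_rot']).as_matrix().round(2).tolist())
goto((.372,-.3005,.05),np.pi/2+.035)
E
```

```text
[[0.0, 0.97, 0.25], [-0.0, 0.25, -0.97], [-1.0, 0.0, 0.0]]
row [12.3  0.  -0. ] [167.8 -70.6  46.4]
```

>>> {"name": "play_rows", "arguments": {"steps": [[[6,0,0,0,-35,23,-0.26],[12.3,0,0,0,-70.6,46.4,-0.26],[12.3,0,0,50,-70.6,46.4,-0.26],[12.3,0,0,100,-70.6,46.4,-0.26],[12.3,0,0,140,-70.6,46.4,-0.26],[12.3,0,0,168,-70.6,46.4,-0.26],[12.3,0,0,168,-70.6,46.4,-0.26],[12.3,0,0,168,-70.6,46.4,-0.26]]]}}

```text
t: 2.55
tcp_pos: [0.3722, -0.3005, 0.0502]
tcp_rot: [-2.337, 1.57, 2.409]
force: [-0.2, -0.3, 0.8]
opening: 0.0352
```

```bash
python3 - <<'E'
from h import *
s=get_state();print(s['t'],s['tcp_pos'].round(4),s['opening'],s['force'].round(1))
goto((.372,-.3005,.008),np.pi/2+.035)
t=cal('wrist');im=snapshot('wrist');cv2.imwrite('pics/w2.png',cv2.resize(im,(720,540)))
E
```

```text
2.55 [ 0.3722 -0.3005  0.0502] 0.035151849471800216 [-0.2 -0.3  0.8]
row [-0. -0.  0.] [42.2 -0.2 -0. ]
```

View pics/w2.png

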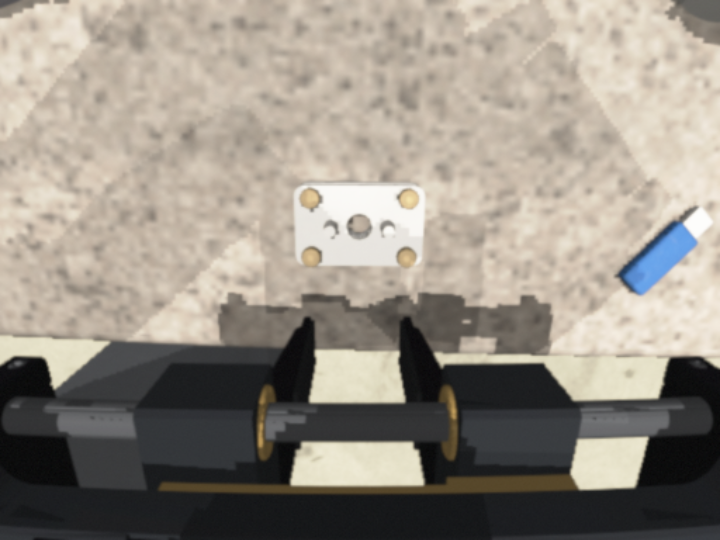

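Cell at (360,225) is square in front of the fingers at (310..405, 325). Descend, then push.

>>> {"name": "play_rows", "arguments": {"steps": [[[0,0,0,20,0,0,-0.26],[0,0,0,42,0,0,-0.26],[0,0,0,42,0,0,-0.26],[0,0,0,42,4,0,-0.26],[0,0,0,42,8,0,-0.26],[0,0,0,42,12,0,-0.26],[0,0,0,42,16,0,-0.26],[0,0,0,42,20,0,-0.26]]]}}

```text
t: 3.4
tcp_pos: [0.3924, -0.2997, 0.0083]
tcp_rot: [0.369, 1.571, -1.167]
force: [-1.7, -0.3, 2.0]
opening: 0.0353
```

```bash
python3 - <<'E'
from h import *
s=get_state();print(s['t'],s['tcp_pos'].round(4),s['opening'],s['force'].round(1),w2f(s['tcp_pos']))
y=w2f(s['tcp_pos'])[1]
for x,yy in((-55,y),(-58,y+5)): goto((*f2w(x,yy),.008),np.pi/2+a)
E
```

```text
3.4 [ 0.3924 -0.2997  0.0083] 0.035283928639258375 [-1.7 -0.3  2. ] [-159.4883795  -173.25407119]
row [-13.8   0.   -0. ] [  0.3 101.5 -24.9]
row [-13.8   0.   -0. ] [  0.3  97.4 -29. ]
```

>>> {"name": "play_rows", "arguments": {"steps": [[[-1,0,0,0,7,-1,-0.26],[-3,0,0,0,14,-3,-0.26],[-5,0,0,0,21,-5,-0.26],[-7,0,0,0,28,-7,-0.26],[-9,0,0,0,35,-9,-0.26],[-11,0,0,0,42,-11,-0.26],[-13,0,0,0,49,-13,-0.26],[-13.8,0,0,0,56,-14,-0.26]]]}}

```text
t: 4.2
tcp_pos: [0.448, -0.2834, 0.0078]
tcp_rot: [-2.353, 1.57, 2.637]
force: [-3.2, -0.7, 0.9]
opening: 0.0351
```

```bash
python3 - <<'E'
from h import *
s=get_state();print(s['t'],s['tcp_pos'].round(4),s['opening'],s['force'].round(1),w2f(s['tcp_pos']))
y=w2f(s['tcp_pos'])[1]
goto((*f2w(-56,y),.008),np.pi/2+a)
E
```

```text
4.2 [ 0.448  -0.2834  0.0078] 0.035134625202988566 [-3.2 -0.7  0.9] [-101.52312791 -172.74622043]
row [ 0.2 -0.   0. ] [-0.2 45.5  0.1]
```

>>> {"name": "play_rows", "arguments": {"steps": [[[0,0,0,0,8,0,-0.26],[0,0,0,0,16,0,-0.26],[0,0,0,0,24,0,-0.26],[0,0,0,0,32,0,-0.26],[0,0,0,0,39,0,-0.26],[0,0,0,0,44,0,-0.26],[0,0,0,0,45,0,-0.26],[0,0,0,0,45,0,-0.26]]]}}

```text
t: 5.0
tcp_pos: [0.491, -0.2715, 0.0078]
tcp_rot: [0.724, 1.57, -0.571]
force: [-0.4, 1.2, 0.1]
opening: 0.0353
```

>>> {"name": "play_rows", "arguments": {"steps": [[[0,0,0,0,-15,0,-0.26],[0,0,0,-25,-30,0,-0.26],[0,0,0,-60,-30,0,-1],[0,0,0,-90,-30,0,-1],[0,0,0,-120,-30,0,-1],[0,0,0,-120,-30,0,-1],[0,0,0,-120,-30,0,-1],[0,0,0,-120,-30,0,-1]]]}}

```text
t: 5.8
tcp_pos: [0.461, -0.2796, 0.1269]
tcp_rot: [-2.465, 1.569, 2.522]
force: [-1.0, 0.1, -0.5]
opening: 0.0004
```

```bash
python3 - <<'E'
from h import *
s=get_state();print(s['t'],s['tcp_pos'].round(4),s['opening'],s['force'].round(1),w2f(s['tcp_pos']))
c=cal('wrist');np.savez('pics/w3.npz',K=c[0],d=c[1],W=c[2])
im=snapshot('wrist');cv2.imwrite('pics/w3.png',im);cv2.imwrite('pics/w3b.png',cv2.resize(im[:300],(800,469),interpolation=cv2.INTER_CUBIC))
E
```

```text
5.8 [ 0.461  -0.2796  0.1269] 0.00038777639098528315 [-1.   0.1 -0.5] [ -87.91930451 -172.57241965]
```

View pics/w3b.png

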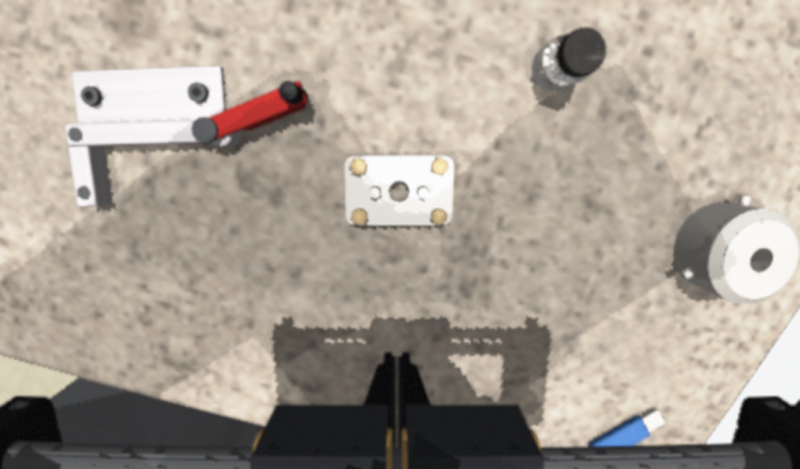

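The cell is at (400,190), aligned with the tool; the fence corner is at about (93,147). I'll measure edges numerically.

```bash
cat >> h.py <<'E'
def edge(g,p0,p1,n,lo,hi,z,c):
    """steepest grey steps on n columns (or rows) between ends p0,p1, searching offset lo..hi across; -> world line"""
    p0,p1=np.array(p0,float),np.array(p1,float);t=(p1-p0)/np.linalg.norm(p1-p0);nn=np.array([-t[1],t[0]])
    o=np.arange(lo,hi,.2);out=[]
    for q in np.linspace(0,1,n):
        X=p0+q*(p1-p0)+o[:,None]*nn
        v=cv2.remap(g,X[None,:,0].astype(np.float32),X[None,:,1].astype(np.float32),cv2.INTER_LINEAR)[0]
        k=np.argmax(np.abs(np.gradient(cv2.GaussianBlur(v[None],(0,0),2.5)[0])));out.append(X[k])
    P=ray(c,out,z)[:,:2];m=np.median(P,0)
    l=cv2.fitLine(P.astype(np.float32),cv2.DIST_HUBER,0,.0001,.0001).ravel().astype(float)
    r=np.abs((P-l[2:])@[-l[1],l[0]]);return l[2:],l[:2],r.max()*1000
E
python3 - <<'E'
from h import *
z=np.load('pics/w3.npz');c=(z['K'],z['d'],z['W']);im=cv2.imread('pics/w3.png');g=im[:,:,0].astype(np.float32)
S=lambda x,y:np.array((x,y))/1.5625-.2
ang=lambda d:np.arctan(d[1]/d[0])
E={'rail':((115,146),(190,142)),'stop':((91,155),(96,195))}
L={}
for n,(p,q) in E.items():
    L[n]=edge(g,S(*p),S(*q),15,-4,4,.018,c);print(n,L[n],ang(L[n][1]))
(p,d,_),(q,e,_)=L['rail'],L['stop'];t=np.linalg.solve(np.c_[d,-e],q-p);print('corner',p+d*t[0])
C={'cf':((355,156),(444,156)),'cn':((355,226),(444,226)),'cl':((345,168),(345,215)),'cr':((454,168),(454,215))}
for n,(p,q) in C.items():
    r=edge(g,S(*p),S(*q),15,-4,4,.018,c);print(n,r,ang(r[1]),w2f(r[0]))
print('pin',ray(c,[S(290,92)],.04),'piv',ray(c,[S(204,130)],.026), 'fence pin',w2f(ray(c,[S(290,92)],.04)[0]),w2f(ray(c,[S(204,130)],.026)[0]))
E
```

```text
rail (array([ 0.51076591, -0.12967263]), array([ 0.27514932, -0.96140152]), np.float64(0.24729682249160878)) -1.292051322190099
stop (array([ 0.48523468, -0.09286907]), array([0.96264666, 0.27076083]), np.float64(0.21511108407079652)) 0.27418329654181034
corner [ 0.4991155  -0.08896485]
cf (array([ 0.53894192, -0.25937986]), array([ 0.27667189, -0.96096444]), np.float64(1.8024951532673497)) -1.2904672571149067 [  -7.46960685 -174.30083428]
cn (array([ 0.50150704, -0.26706684]), array([ 0.28399819, -0.95882481]), np.float64(1.9633208491187308)) -1.2828348895550368 [ -45.58524862 -171.53364452]
cl (array([ 0.51142275, -0.23457   ]), array([0.96599668, 0.25855452]), np.float64(2.147307627493147)) 0.2615255354808472 [ -27.21770265 -142.95044763]
cr (array([ 0.53142715, -0.29118502]), array([0.96343577, 0.26793945]), np.float64(0.2576437010507855)) 0.271253635780145 [ -23.33860862 -202.87030535]
pin [[ 0.55329062 -0.19850278  0.04      ]] piv [[ 0.5238119  -0.15526867  0.026     ]] fence pin [  22.87092746 -119.60754367] [  6.2399564 -69.9930911]
```

```bash
sed -i 's/^a=.*/a=.277;F0=np.array([.4991,-.0890])/' h.py; python3 - <<'E'
from h import *
s=get_state();print(s['qpos'].round(2))
goto((*f2w(-26,-228),.126),a)
E
```

```text
[-0.67  0.48  1.86 -0.    0.8   0.63]
row [89.9 -0.   0.1] [ 0.6 62.7 55. ]
```

>>> {"name": "play_rows", "arguments": {"steps": [[[8,0,0,0,8,7,-0.79],[16,0,0,0,16,14,-0.79],[24,0,0,0,24,21,-0.79],[32,0,0,0,32,28,-0.79],[40,0,0,0,40,35,-0.79],[48,0,0,0,48,42,-0.79],[56,0,0,0,56,49,-0.79],[64,0,0,0,63,55,-0.79]]]}}

```text
t: 6.65
tcp_pos: [0.5375, -0.3155, 0.1264]
tcp_rot: [-1.333, 1.569, 2.532]
force: [-0.3, -0.1, -0.3]
opening: 0.0098
```

```bash
python3 - <<'E'
from h import *
s=get_state();print(s['qpos'].round(2),s['tcp_pos'],s['opening'])
goto((*f2w(-26,-228),.008),a)
E
```

```text
[-0.64  0.58  1.65 -0.    0.91  1.78] [ 0.53749889 -0.31550393  0.12635474] 0.009821472285624043
row [25.6  0.1  0.1] [118.4  -0.5   0.7]
```

>>> {"name": "play_rows", "arguments": {"steps": [[[8.5,0,0,10,0,0,-0.79],[17,0,0,30,0,0,-0.79],[25.6,0,0,60,0,0,-0.79],[25.6,0,0,90,0,0,-0.79],[25.6,0,0,110,0,0.5,-0.79],[25.6,0,0,118,0,0.5,-0.79],[25.6,0,0,118.4,0,0.5,-0.79],[25.6,0,0,118.4,0,0.5,-0.79]]]}}

```text
t: 7.45
tcp_pos: [0.5373, -0.316, 0.0098]
tcp_rot: [2.073, 1.57, -0.786]
force: [0.4, -0.1, 0.1]
opening: 0.0102
```

```bash
python3 - <<'E'
from h import *
s=get_state();print(s['qpos'].round(2),s['tcp_pos'].round(4),s['force'].round(1),w2f(s['tcp_pos']))
goto((*f2w(-26,-213),.008),a)
goto((*f2w(-26,-75),.008),a)
E
```

```text
[-0.64  0.74  1.72 -0.    0.68  2.22] [ 0.5373 -0.316   0.0098] [ 0.4 -0.1  0.1] [ -25.29806162 -228.78422074]
row [ 0.3 -0.  -0. ] [  1.8 -15.8   0.6]
row [ 0.3 -0.  -0. ] [ 1.700e+00 -1.538e+02 -1.000e-01]
```

>>> {"name": "play_rows", "arguments": {"steps": [[[0,0,0,1.5,-6,0.5,-0.79],[0,0,0,1.5,-12,0.5,-0.79],[0,0,0,1.5,-17,0.5,-0.79],[0,0,0,1.5,-26,0.5,-0.79],[0,0,0,1.5,-35,0.5,-0.79],[0,0,0,1.5,-44,0.5,-0.79],[0,0,0,1.5,-53,0.5,-0.79],[0,0,0,1.5,-62,0.5,-0.79]]]}}

```text
t: 8.25
tcp_pos: [0.5193, -0.2557, 0.008]
tcp_rot: [2.03, 1.571, -0.829]
force: [-0.1, -1.8, 3.3]
opening: 0.0102
```

>>> {"name": "play_rows", "arguments": {"steps": [[[0,0,0,0,-9,0,-0.79],[0,0,0,0,-18,0,-0.79],[0,0,0,0,-27,0,-0.79],[0,0,0,0,-36,0,-0.79],[0,0,0,0,-45,0,-0.79],[0,0,0,0,-54,0,-0.79],[0,0,0,0,-62,0,-0.79],[0,0,0,0,-68,0,-0.79]]]}}

```text
t: 9.05
tcp_pos: [0.5002, -0.1903, 0.0079]
tcp_rot: [-0.57, 1.571, 2.855]
force: [0.6, -1.9, 0.5]
opening: 0.0096
```

```bash
python3 - <<'E'
from h import *
s=get_state();print(s['tcp_pos'].round(4),s['force'].round(1),w2f(s['tcp_pos']))
goto((*f2w(-26,-71),.008),a)
c=cal('wrist');np.savez('pics/w4.npz',K=c[0],d=c[1],W=c[2])
im=snapshot('wrist');cv2.imwrite('pics/w4.png',im);cv2.imwrite('pics/w4b.png',cv2.resize(im,(800,600),interpolation=cv2.INTER_CUBIC))
E
```

```text
[ 0.5002 -0.1903  0.0079] [ 0.6 -1.9  0.5] [-26.64789362 -97.78172641]
row [0.3 0.  0. ] [ -0.1 -26.8  -0.8]
```

View pics/w4b.png

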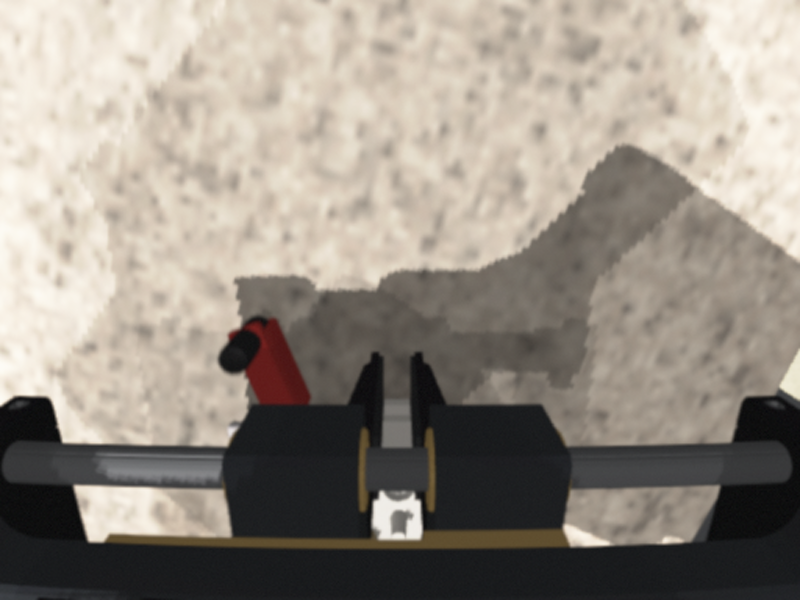

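The cell (behind the fingers at (400,520)) is still centred on the fingers. Continue to the stop, creeping at the end.

>>> {"name": "play_rows", "arguments": {"steps": [[[0,0,0,0,-7,0,-0.79],[0,0,0,0,-13,0,-0.79],[0,0,0,0,-18,0,-0.79],[0,0,0,0,-22,0,-0.79],[0,0,0,0,-24,0,-0.79],[0,0,0,0,-26,0,-0.79],[0,0,0,0,-27,0,-0.79],[0,0,0,0,-28,0,-0.79]]]}}

```text
t: 9.9
tcp_pos: [0.4937, -0.1657, 0.0082]
tcp_rot: [2.131, 1.567, -0.728]
force: [0.1, -16.1, 0.4]
opening: 0.0101
```

```bash
python3 - <<'E'
from h import *
s=get_state();print(s['tcp_pos'].round(4),s['force'].round(1),w2f(s['tcp_pos']))
E
```

```text
[ 0.4937 -0.1657  0.0082] [  0.1 -16.1   0.4] [-26.17986032 -72.25647966]
```

>>> {"name": "play_rows", "arguments": {"steps": [[[0,0,0,0,8,0,-0.79],[0,0,0,0,16,0,-0.79],[0,0,0,-30,18,0,-0.79],[0,0,0,-70,18,0,-0.79],[-8,0,0,-100,18,0,-0.5],[-16,0,0,-100,18,0,-0.26],[-24,0,0,-100,18,0,-0.26],[-32,0,0,-100,18,0,-0.26]]]}}

```text
t: 10.7
tcp_pos: [0.4977, -0.1818, 0.1082]
tcp_rot: [2.337, 1.571, 0.041]
force: [-1.0, -0.3, 0.2]
opening: 0.0336
```

```bash
python3 - <<'E'
from h import *
s=get_state();print(s['tcp_pos'].round(4),s['force'].round(1),w2f(s['tcp_pos']))
goto((*f2w(-85,-33),.108),a+np.pi/2)
E
```

```text
[ 0.4977 -0.1818  0.1082] [-1.  -0.3  0.2] [-26.75980207 -88.83972509]
row [-57.4  -0.   -0. ] [  0.2 -78.4  19. ]
```

>>> {"name": "play_rows", "arguments": {"steps": [[[-8,0,0,0,-11,3,-0.26],[-16,0,0,0,-22,6,-0.26],[-24,0,0,0,-33,9,-0.26],[-32,0,0,0,-44,12,-0.26],[-40,0,0,0,-56,14,-0.26],[-48,0,0,0,-68,16,-0.26],[-56,0,0,0,-78.4,19,-0.26],[-57.4,0,0,0,-78.4,19,-0.26]]]}}

```text
t: 11.5
tcp_pos: [0.4257, -0.1431, 0.1079]
tcp_rot: [-2.36, 1.57, 2.627]
force: [-0.5, -0.2, 0.2]
opening: 0.0354
```

```bash
python3 - <<'E'
from h import *
s=get_state();print(s['tcp_pos'].round(4),s['force'].round(1),w2f(s['tcp_pos']),s['qpos'].round(2))
goto((*f2w(-85,-33),.008),a+np.pi/2)
goto((*f2w(-50,-33),.008),a+np.pi/2)
c=cal('wrist');np.savez('pics/w5.npz',K=c[0],d=c[1],W=c[2])
im=snapshot('wrist');cv2.imwrite('pics/w5.png',im);cv2.imwrite('pics/w5b.png',cv2.resize(im[90:300,90:400],None,fx=2.5,fy=2.5,interpolation=cv2.INTER_CUBIC))
E
```

```text
[ 0.4257 -0.1431  0.1079] [-0.5 -0.2  0.2] [-85.42549114 -31.91455366] [-0.47  0.41  2.09  0.    0.64  0.82]
row [-0.1 -0.   0. ] [99.9  0.5  1.2]
row [-0.1 -0.   0. ] [99.9 35.5  1.1]
```

View pics/w5b.png

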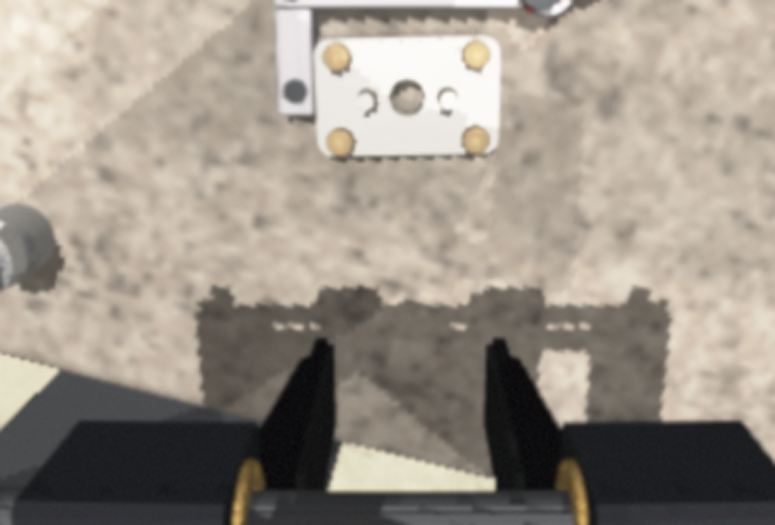

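The cell sits at (407,97), flush to the stop and parallel to the rail with a small gap. Now push it in from the near side.

>>> {"name": "play_rows", "arguments": {"steps": [[[0,0,0,35,0,1,-0.26],[0,0,0,70,0,1,-0.26],[0,0,0,95,0,1,-0.26],[0,0,0,100,0,1,-0.26],[0,0,0,100,8,1,-0.26],[0,0,0,100,16,1,-0.26],[0,0,0,100,22,1,-0.26],[0,0,0,100,27,1,-0.26]]]}}

```text
t: 12.35
tcp_pos: [0.454, -0.137, 0.0089]
tcp_rot: [0.818, 1.569, -0.48]
force: [-2.2, -0.5, 1.2]
opening: 0.0351
```

>>> {"name": "play_rows", "arguments": {"steps": [[[0,0,0,0,2,0,-0.26],[0,0,0,0,4,0,-0.26],[0,0,0,0,5.5,0,-0.26],[0,0,0,0,7,0,-0.26],[0,0,0,0,8,0,-0.26],[0,0,0,0,9,0,-0.26],[0,0,0,0,9.5,0,-0.26],[0,0,0,0,10,0,-0.26]]]}}

```text
t: 13.15
tcp_pos: [0.4614, -0.1346, 0.0079]
tcp_rot: [-1.975, 1.568, 3.01]
force: [-12.3, -9.9, 6.4]
opening: 0.0352
```

```bash
python3 - <<'E'
from h import *
s=get_state();print(s['tcp_pos'].round(4),s['force'].round(1),w2f(s['tcp_pos']))
E
```

```text
[ 0.4614 -0.1346  0.0079] [-12.3  -9.9   6.4] [-48.76798686 -33.53977569]
```

>>> {"name": "play_rows", "arguments": {"steps": [[[0,0,0,0,-10,0,-0.26],[0,0,0,0,-25,0,-0.26],[0,0,0,-30,-35,0,-0.26],[0,0,0,-70,-36,0,-0.26],[0,0,0,-100,-36,0,-1],[0,0,0,-100,-36,0,-1],[0,0,0,-100,-36,0,-1],[0,0,0,-100,-36,0,-1]]]}}

```text
t: 13.95
tcp_pos: [0.4274, -0.1439, 0.107]
tcp_rot: [-2.307, 1.57, 2.677]
force: [-0.2, 0.5, -0.4]
opening: 0.0088
```

```bash
python3 - <<'E'
from h import *
s=get_state();print(s['tcp_pos'].round(4),s['force'].round(1),w2f(s['tcp_pos']))
c=cal('wrist');np.savez('pics/w6.npz',K=c[0],d=c[1],W=c[2])
im=snapshot('wrist');cv2.imwrite('pics/w6.png',im);cv2.imwrite('pics/w6b.png',cv2.resize(im[50:250,150:350],(800,800))[:600])
E
```

```text
[ 0.4274 -0.1439  0.107 ] [-0.2  0.5 -0.4] [-83.99222214 -33.18244204]
```

View pics/w6b.png

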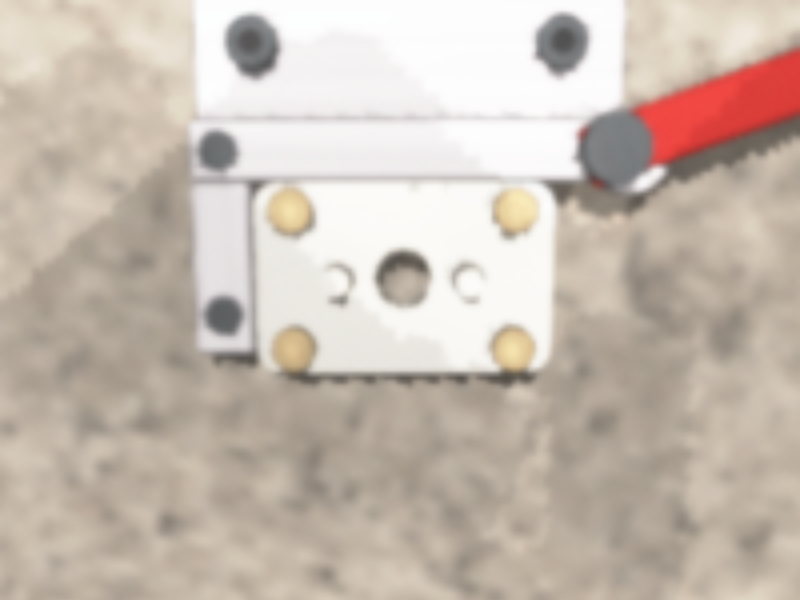

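The cell is flush: against the rail along y≈180, with a gap at the stop of under 1 mm ((250→257) at 5 px/mm). Before the keeper, I'll check monitor clearance and the half-turn so that the camera side faces the robot.

```bash
python3 - <<'E'
from h import *
z=np.load('pics/w6.npz');c=(z['K'],z['d'],z['W']);im=cv2.imread('pics/w6.png');g=im[:,:,0].astype(np.float32)
S=lambda x,y:np.array((x,y))/4+[150,50]-.4
for n,(p,q) in {'stop':((250,200),(254,340)),'cn':((290,373),(520,373)),'cr':((554,220),(552,340)),'rail':((300,182),(480,180))}.items():
    r=edge(g,S(*p),S(*q),15,-1.5,1.5,.018,c);print(n,w2f(r[0]).round(1),(np.arctan(r[1][1]/r[1][0])-a).round(3),r[2].round(2))
t=cal('top');s=cal('side');k=.64
for u,v in(((376,178),(167,209)),((657,188),(255,108))):
    A=[ray(t,[(u[0]*k,u[1]*k)],h)[0] for h in(0,.5)];B=[ray(s,[v],h)[0] for h in(0,.5)]
    d=(A[1]-A[0]);e=(B[1]-B[0]);q=np.linalg.lstsq(np.c_[d,-e],B[0]-A[0],rcond=None)[0];print('mon',(A[0]+d*q[0]).round(3),(B[0]+e*q[1]).round(3))
for f in((48.3,-115),(-84,-60)):print(f2w(*f))
E
```

```text
stop [-17.4  -0.4] -0.01 1.2
cn [-37.8 -27. ] -1.574 0.41
cr [-20.4 -60.2] -0.005 0.13
rail [ -0.4 -27.9] -1.566 0.17
mon [ 0.711 -0.021 -0.008] [ 0.717 -0.018 -0.006]
mon [ 0.652 -0.498  0.123] [ 0.666 -0.493  0.126]
[ 0.57700801 -0.18640756]
[ 0.43471034 -0.1696844 ]
```

The cell is home to within about 0.4 mm (near side at -37.8, end at -60.2). Now the half-turn.

>>> {"name": "play_rows", "arguments": {"steps": [[[-8.5,0,0,-5,0,0,-1],[-17,0,0,-10,0,0,-1],[-25.5,0,0,-10,0,0,-1],[-34,0,0,-10,0,0,-1],[-42.5,0,0,-10,0,0,-1],[-51,0,0,-10,0,0,-1],[-59.5,0,0,-10,0,0,-1],[-67,0,0,-10,0,0,-1]]]}}

```text
t: 14.8
tcp_pos: [0.4275, -0.1439, 0.1167]
tcp_rot: [2.816, 1.569, 2.692]
force: [-0.2, 0.4, 0.4]
opening: 0.0007
```

>>> {"name": "play_rows", "arguments": {"steps": [[[-8.5,0,0,0,0,0,-1],[-17,0,0,0,0,0,-1],[-25.5,0,0,0,0,0,-1],[-34,0,0,0,0,0,-1],[-42.5,0,0,0,0,0,-1],[-51,0,0,0,0,0,-1],[-59.5,0,0,0,0,0,-1],[-67,0,0,0,0,0,-1]]]}}

```text
t: 15.6
tcp_pos: [0.4275, -0.1439, 0.1167]
tcp_rot: [1.639, 1.569, 2.685]
force: [-0.1, -0.1, 0.1]
opening: 0.0003
```

```bash
python3 - <<'E'
from h import *
s=get_state();print(s['tcp_pos'].round(4),s['force'].round(1),w2f(s['tcp_pos']),s['qpos'].round(2))
goto((*f2w(48,-119),.1),a+np.pi/2)
E
```

```text
[ 0.4275 -0.1439  0.1167] [-0.1 -0.1  0.1] [-83.9092074  -33.18822352] [-0.47  0.4   2.08 -0.    0.67 -1.52]
row [-45.9   0.   -0.1] [  16.4 -153.4   35.1]
```

>>> {"name": "play_rows", "arguments": {"steps": [[[-8,0,0,0,-20,5,-1],[-16,0,0,0,-42,10,-1],[-24,0,0,0,-64,15,-1],[-32,0,0,0,-86,20,-1],[-40,0,0,0,-110,25,-1],[-45.9,0,0,5,-135,31,-1],[-45.9,0,0,10,-153,35,-1],[-45.9,0,0,16.5,-153.4,35,-1]]]}}

```text
t: 16.4
tcp_pos: [0.579, -0.192, 0.0995]
tcp_rot: [0.88, 1.57, 2.72]
force: [-0.2, -0.3, 0.8]
opening: 0.0006
```

```bash
python3 - <<'E'
from h import *
s=get_state();print(s['tcp_pos'].round(4),s['force'].round(1),w2f(s['tcp_pos']),s['qpos'].round(2))
goto((*f2w(48,-119),.029),a+np.pi/2)
# arc: positions relative to a fence-aligned start (tool y=-x_f, tool z=+-y_f)
Rm=R.from_euler('xyz',s['tcp_rot']).as_matrix();print(Rm.round(2).tolist())
p0=f2w(48,-119)
for th in np.r_[1.907,1.75,np.arange(1.6,-.01,-.1)]:
    n=np.array([-1,0]) if th>1.57 else np.array([-np.sin(th),np.cos(th)])
    T=np.array([6,-71])+51*np.array([-np.cos(th),-np.sin(th)])-15*n
    print(round(th,2),T.round(1),'rot',round(max(0,np.degrees(np.pi/2-th)),1))
E
```

```text
[ 0.579  -0.192   0.0995] [-0.2 -0.3  0.8] [  48.68381227 -120.8747679 ] [-0.43  0.6   1.71 -0.    0.83 -2.27]
row [-0.4  0.  -0. ] [70.5  0.7  1.8]
[[-0.0, -0.96, -0.27], [0.0, -0.27, 0.96], [-1.0, 0.0, 0.0]]
1.91 [  37.8 -119.1] rot 0
1.75 [  30.1 -121.2] rot 0
1.6 [  22.5 -122. ] rot 0
1.5 [  17.4 -122.9] rot 4.1
1.4 [  12.1 -123.8] rot 9.8
1.3 [   6.8 -124.2] rot 15.5
1.2 [   1.5 -124. ] rot 21.2
1.1 [  -3.8 -123.3] rot 27.0
1.0 [  -8.9 -122. ] rot 32.7
0.9 [ -14.  -120.3] rot 38.4
0.8 [ -18.8 -118. ] rot 44.2
0.7 [ -23.3 -115.3] rot 49.9
0.6 [ -27.6 -112.2] rot 55.6
0.5 [ -31.6 -108.6] rot 61.4
0.4 [ -35.1 -104.7] rot 67.1
0.3 [ -38.3 -100.4] rot 72.8
0.2 [-41.  -95.8] rot 78.5
0.1 [-43.2 -91. ] rot 84.3
-0.0 [-45. -86.] rot 90.0
```

>>> {"name": "play_rows", "arguments": {"steps": [[[0,0,0,30,0,1,-1],[0,0,0,60,0,1.5,-1],[0,0,0,70.5,0,1.8,-1],[0,0,0,70.5,5,1.8,-1],[0,0,0,70.5,11,1.5,-1],[0,0,0,70.5,16,0.5,-1],[0,0,0,70.5,21,-0.5,-1],[0,0,0,70.5,26,-1,-1]]]}}

```text
t: 17.2
tcp_pos: [0.553, -0.2, 0.0319]
tcp_rot: [-2.333, 1.569, -0.492]
force: [1.5, -0.5, 0.1]
opening: 0.0002
```

```bash
python3 - <<'E'
from h import *
s=get_state();print(s['tcp_pos'].round(4),s['force'].round(1),w2f(s['tcp_pos']),s['qpos'].round(2))
X,Y=w2f(s['tcp_pos']);Rm=R.from_euler('xyz',s['tcp_rot']).as_matrix()
for th in np.arange(1.5,.79,-.1):
    n=np.array([-np.sin(th),np.cos(th)]);T=np.array([6,-71])+51*np.array([-np.cos(th),-np.sin(th)])-15*n
    r,sh=goto((*f2w(*T),.029),a+th,False);print(round(th,2),r.round(1),sh.round(1))
E
```

```text
[ 0.553  -0.2     0.0319] [ 1.5 -0.5  0.1] [  21.47331814 -121.49676928] [-0.46  0.67  1.81 -0.    0.66 -2.3 ]
1.5 [ 3.6 -0.1  0.1] [ 2.9  4.1 -1.5]
1.4 [ 9.4 -0.1  0.1] [ 2.9  9.3 -2.4]
1.3 [15.1 -0.1  0.1] [ 2.8 14.6 -2.8]
1.2 [20.8 -0.1  0.1] [ 2.8 20.  -2.6]
1.1 [26.6 -0.1  0.1] [ 2.8 25.2 -1.9]
1.0 [32.3 -0.   0.1] [ 2.8 30.4 -0.7]
0.9 [38.  -0.   0.1] [ 2.8 35.4  1. ]
0.8 [43.8 -0.   0.1] [ 2.8 40.3  3.2]
```

>>> {"name": "play_rows", "arguments": {"steps": [[[3.6,0,0,1,4,-1.5,-1],[9.4,0,0,1,9.5,-2.5,-1],[15,0,0,1,14.5,-2.8,-1],[21,0,0,1,20,-2.6,-1],[26.5,0,0,1,25,-2,-1],[32,0,0,1,30.5,-0.7,-1],[38,0,0,1,35.5,1,-1],[44,0,0,1,40.5,3,-1]]]}}

```text
t: 18.0
tcp_pos: [0.513, -0.2077, 0.0304]
tcp_rot: [-1.634, 1.57, -0.565]
force: [1.6, 0.5, -0.5]
opening: 0.0002
```

```bash
python3 - <<'E'
from h import *
s=get_state();print(s['tcp_pos'].round(4),s['force'].round(1),w2f(s['tcp_pos']),s['qpos'].round(2))
for th in np.arange(.7,-.01,-.1):
    n=np.array([-np.sin(th),np.cos(th)]);T=np.array([6,-71])+51*np.array([-np.cos(th),-np.sin(th)])-15*n
    r,sh=goto((*f2w(*T),.029),a+th,False);print(round(th,2),r.round(1),sh.round(1))
E
```

```text
[ 0.513  -0.2077  0.0304] [ 1.6  0.5 -0.5] [ -19.1060144  -117.98834314] [-0.5   0.64  1.9  -0.    0.6  -1.57]
0.7 [ 5.2 -0.   0.1] [ 1.4  4.9 -1.1]
0.6 [11.   0.   0.1] [ 1.4 10.1 -1.9]
0.5 [16.7  0.   0.1] [ 1.4 15.5 -2.1]
0.4 [22.4  0.   0.1] [ 1.4 20.8 -1.8]
0.3 [28.2  0.   0.1] [ 1.4 26.  -1. ]
0.2 [33.9  0.   0.1] [ 1.4 31.1  0.4]
0.1 [39.6  0.   0.1] [ 1.4 36.1  2.2]
0.0 [45.3  0.   0.1] [ 1.4 40.9  4.6]
```

>>> {"name": "play_rows", "arguments": {"steps": [[[5,0,0,0,5,-1,-1],[11,0,0,0,10,-1.9,-1],[17,0,0,0,15.5,-2,-1],[22.5,0,0,0,21,-1.8,-1],[28,0,0,0,26,-1,-1],[34,0,0,0,31,0.4,-1],[39.6,0,0,0,36,2.2,-1],[45,0,0,0,40.5,4.5,-1]]]}}

```text
t: 18.8
tcp_pos: [0.48, -0.1847, 0.0305]
tcp_rot: [-0.903, 1.568, -0.619]
force: [4.2, -15.0, -1.3]
opening: 0.0005
```

```bash
python3 - <<'E'
from h import *
s=get_state();print(s['tcp_pos'].round(4),s['force'].round(1),w2f(s['tcp_pos']),s['qpos'].round(2))
goto((*f2w(-45,-82),.029),a)
E
```

```text
[ 0.48   -0.1847  0.0305] [  4.2 -15.   -1.3] [-44.51927725 -86.80380721] [-0.5   0.61  1.99 -0.    0.53 -0.78]
row [0.4 0.1 0.1] [ 1.5  4.8 -0.5]
```

15 N at the pin: the keeper is on its stop. Retreat and check.

>>> {"name": "play_rows", "arguments": {"steps": [[[0,0,0,0,-10,0,-1],[0,0,0,0,-20,0,-1],[0,0,0,-30,-25,0,-1],[0,0,0,-75,-25,0,-1],[0,0,0,-120,-25,0,-1],[0,0,0,-150,-25,0,-1],[0,0,0,-150,-25,0,-1],[0,0,0,-150,-25,0,-1]]]}}

```text
t: 19.6
tcp_pos: [0.4868, -0.2087, 0.1803]
tcp_rot: [-0.854, 1.57, -0.566]
force: [0.6, 0.4, -0.7]
opening: 0.0005
```

```bash
python3 - <<'E'
from h import *
s=get_state();print(s['t'],s['tcp_pos'].round(4),s['force'].round(1),w2f(s['tcp_pos']))
c=cal('wrist');np.savez('pics/w7.npz',K=c[0],d=c[1],W=c[2])
im=snapshot('wrist');cv2.imwrite('pics/w7.png',im)
u,v=proj(c,[(*f2w(-19,-40),.018)])[0];x0=int(np.clip(u-90,0,312));y0=int(np.clip(v-70,0,234));print(x0,y0)
cv2.imwrite('pics/w7b.png',cv2.resize(im[y0:y0+150,x0:x0+200],(800,600),interpolation=cv2.INTER_CUBIC))
E
```

```text
19.6 [ 0.4868 -0.2087  0.1803] [ 0.6  0.4 -0.7] [ -44.56188558 -111.74467293]
190 39
```

View pics/w7b.png

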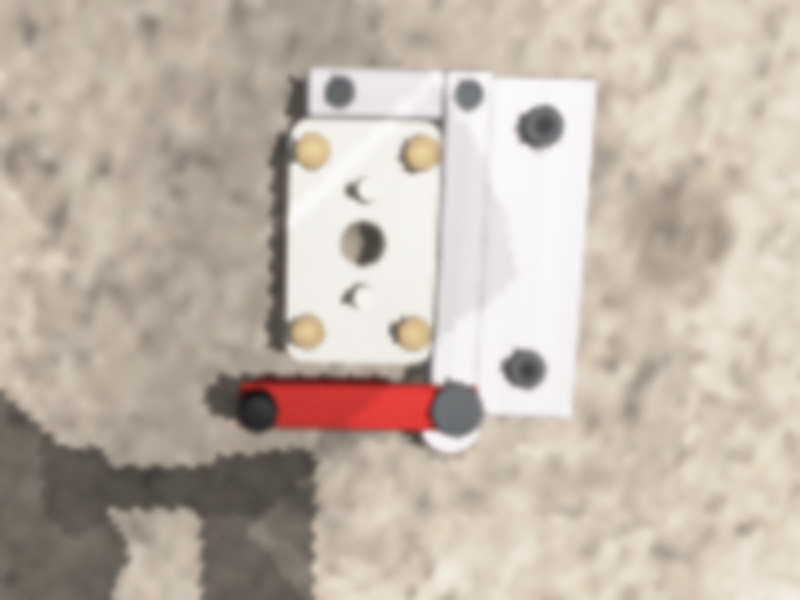

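The cell at (363,240) is flush with rail and stop, and the keeper runs from (455,410) to (257,410), straight across. One numeric check, then I hand in.

```bash
python3 - <<'E'
from h import *
z=np.load('pics/w7.npz');c=(z['K'],z['d'],z['W']);im=cv2.imread('pics/w7.png');g=im[:,:,0].astype(np.float32)
S=lambda x,y:np.array((x,y))/4+[190,39]-.4
for n,(p,q) in {'near':((289,150),(287,330)),'end':((310,361),(410,361))}.items():
    r=edge(g,S(*p),S(*q),15,-1.5,1.5,.018,c);print(n,w2f(r[0]).round(1),(np.arctan(r[1][1]/r[1][0])-a).round(3))
p=w2f(ray(c,[S(257,410)],.04)[0])-w2f(f2w(6,-71));print('pin',p.round(1),'keeper angle',np.arctan2(-p[1],-p[0]).round(3))
s=get_state();print(s['t'],s['force'].round(1),s['joint_vel'].round(3));close_job()
E
```

```text
near [-38.4 -23.2] -1.562
end [-19.9 -59.8] -0.004
pin [-51.6   1.4] keeper angle -0.027
19.65 [-0.5 -0.8 -0.4] [ 0.003  0.02   0.012 -0.    -0.     0.007]
the job is handed in; nothing more can be done
```

The cell is home in the locating corner, the keeper is shut behind it, and the job was handed in at 19.65 s of the 64 s allowed. No verdict is reported.

**What I did:** I pushed the cell with two fingertips across to the rail's line. I then pushed it end-on into the end stop (16 N at contact) and sideways onto the rail (about 14 N), never gripping it. I swung the red keeper round by its pin until it reached its stop (about 15 N), then backed the gripper off.

**Last checks:**
- **Before closing the keeper:** the cell was already flush with the keeper still open (about 1.9 rad). Its near side was at fence x = -37.8 mm and its end at y = -60.2 mm.
- **Final cell position:** near side at x = -38.4 mm and end at y = -59.8 mm, so within about 0.5 mm of home. It is under 0.01 rad off the rail.
- **Keeper:** it measures -0.03 rad, which is fully shut within measuring error.
- **Gripper:** it is clear of everything, with only sensor noise on the force reading.
- **Other things on the worktop:** I kept clear of them but did not measure them again at the end.

No check failed or disagreed.

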